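Pin the spindle of the violin-mould spit

TASK

Take the red-headed linchpin from the oak block and push it down through the cross hole in the squared end of the spindle, with its ring pointing out past the spindle's end, until its shoulder sits on the steel. The spindle slides stiffly endwise in its bearings and may have been left anywhere along its play, so feel for the hole with a light touch and never force the pin. Then press the ring's red tab down so that the ring swings over the end of the spindle and snaps shut around it; leave the jar, the spool clamp and the thumb plane where they are, and come away from everything.

Things in the scene. Friction and masses are not known exactly. Their poses are not given: they have to be found in the camera images.
- washer_face (a point): Centre of the outer face of the steel washer (37 mm across), on the spindle's axis, 120 mm above the bench. y points out along the spindle, z up. The spindle's squared end sticks out here: 20 x 20 mm, top at z +10 mm, underside at -10 mm, with an upright 10 mm round hole right through it at x 0. The hole is somewhere between y +11 and +29 mm (endwise play); the spindle ends 12 mm beyond it.
- pin_grip (a point): Centre of the linchpin's flat red head (12 mm thick along x, 18 mm wide along y, 24 mm tall), to be gripped along x; z points up the pin. Below it: steel boss 16 mm across, 10 mm tall; its underside, the shoulder, is 22 mm under this point; then an 8 mm shank 28 mm long, its last 1.5 mm tapering to 6.4 mm. The ring is hinged in the boss, 18 mm under this point, and points along +y when open.
- pin_shoulder (a point): Centre of the underside of the pin's boss (the shoulder); axes as the pin's.
- pin_nose (a point): The tip of the pin's shank, 28 mm below the shoulder; axes as the pin's.
- ring_tab (a point): Centre of the flat red thumb tab (16 mm wide, 12 mm long, 3.6 mm thick) at the outer end of the ring, 40 mm from its hinge; y points away from the hinge. The ring is of 3.6 mm steel wire, 33 mm wide outside, and passes around the spindle with 3 mm to spare on each side.
- ring (a joint): Ring's angle about its hinge (the pin's x axis), rad: 0 = open, standing straight out along the pin's +y; grows as the tab is pressed down towards the pin's nose; 1.5 = shut, hanging alongside the shank, around the spindle. A spring holds it open (about 3.5 N at the tab) and turns over at 0.7: beyond that it snaps shut by itself.
- rack_top (a point): Centre of the top of the fixed oak block (80 mm along x, 66 mm along y, 42 mm tall), at the mouth of the 11.5 mm hole in which the pin stands parked at the start, upright, its shoulder on the block's top.
- linchpin: The whole linchpin with its ring, about 80 g; origin at the centre of the shoulder, axes as for the head.
- stand: The fixed bench spit with its spindle and mould; origin on the bench straight below the washer face, y out along the spindle. Plank 150 x 500 mm. Behind the washer: brass bush 33 mm across, 15 mm long, then an oak upright, top 20 mm above the axis. The mould (350 x 200 mm) lies level on the axis. The spindle cannot turn; about 22 N shifts it endwise.
- glue_jar: Bystander: amber jar, 60 mm across, 85 mm tall, origin under its centre.
- spool_clamp: Bystander: wooden spool clamp standing up, 42 mm across, 94 mm tall, origin under its centre.
- thumb_plane: Bystander: small brass plane, 85 x 30 x 34 mm, origin under its centre.
Not all that is in view belongs to the job. Leave any green or purple look-alike of the linchpin alone.

How it is judged:
By the outcome, as a careful person would: the job done as asked, in the order asked, and still so for the second after the job is handed in, with the robot touching nothing.
It also fails if it takes over 64 s, if anything falls off the work surface, if the arm or the gripper's body presses on something with over 40 N, if the wrist force passes 120 N, or if a joint passes its speed limit or range.

ROBOT

A 6-joint arm with a two-finger parallel gripper is mounted at the origin on the work surface. World frame = base frame: x ahead of the robot, y to its left, z up, the work surface at z = 0. Lengths are in m, angles in rad, forces in N, time in s.
With the tool pointing down it reaches from about 0.35 to 0.875 m from the base axis. Payload 4.2 kg.
Tool frame: the origin (TCP) lies midway between the tips of the shut fingers; the grasp point (between the pads) lies 19 mm behind it; z points along the fingers, y is the line along which they close (so a half turn about z gives the same grasp; the last joint's range is limited). The gripper opens to 85 mm and grips with 20 to 120 N. Pads are 22 mm wide; open, the fingers measure 114 mm over their backs; the gripper's body (76 mm by 85 mm) begins 54 mm behind the grasp point. The pads swing forward as they close: fully open they stand 13 mm farther back than shut.
Start: joints at [-0.876, 0.385, 0.008, 0, -1.194, -0.259], TCP at [0.264, -0.567, 0.231] pointing down, gripper open.
Joint ranges: [-3.14, 3.14], [-1.21, 2.06], [-1.07, 1.41], [-3.16, 2.05], [-2.99, -0.16], [-3.1, 3.1]. Speed limits (rad/s): [2.79, 2.79, 3.14, 3.14, 3.14, 3.14].

INTERFACE

Orientations are given as a rotation vector (axis times angle).
In Python, from plant import telemetry, grab_frame, manip gives the robot as it stands.
- The arm moves only by the tool arm_command, never from a script. Its argument "commands" is one flat list of numbers, 5 for each row, row after row: the shift along the tool's x, y, z in mm, then the turn about the tool's z in degrees, then the closure in counts, from 0 (fully open) to 255 (shut). A call has 1 to 20 rows; each row is the pose to reach, as a shift and turn from the pose commanded when the call began, along the tool's axes at that moment; what a row does not reach only later rows make up. A row lasts 1/12 s, in which the tool goes at most 41.7 mm and 7.16 degrees, less where a joint would pass 70% of its speed; a pose out of reach is approached as far as the arm can. A call with a gripper value outside its range is refused whole. The fingers move at their own pace and stop on an object; "grip_force" is the grip in N (left out, the last holds). Time passes only in rows, so rows that repeat a pose let the fingers close. It gives the time, the measured TCP pose, the force and the opening at its end, in the units of the state.
- telemetry.read_state(): the state, without advancing time (a new reading comes with each control period).
- grab_frame(name): name is "scene" or "top" or "wrist"; returns a dict with "frame" (480x640x3 uint8, red, green, blue), "fx", "fy", "cx", "cy" (pixels), "distortion" ([k1, k2, p1, p2, k3] as OpenCV has them; the pictures are not rectified), "rvec" (rotation vector, rad) and "tvec" (3), from world to camera coordinates, as OpenCV has them. Camera axes: x right, y down, z forward; pixel columns grow to the right and rows downward; lengths in m; the calibration is good to about 2 mm. A picture is of the moment at which its call begins. There is no depth.
- manip.close_job(): hands the job in, once; it reports no verdict.
The state is a dict: "time": time; "q": joint angles; "dq": joint speeds; "joint_efforts": joint torques, N m; "ee_pos": TCP position; "ee_rot": TCP orientation; "force": force on the tool from outside, world axes, zero at the start; "torque": the same for the moment, N m; "gripper_width": opening from 0.0 (shut) to 1.0 (fully open).
Only numpy, scipy, OpenCV 4.12 (cv2) and the standard library are available. Lean on these libraries where they do the work, as an engineer would, in place of code of your own. Each camera call takes 0.05 s, during which the arm holds its last target. There are 200 camera calls.

## Working session

There is one attempt and no reset: what is moved stays moved. The work goes in short steps, Python scripts to look and compute and a tool call to move; the robot and the scene stay as the last step left them, time stands still between calls to the robot, and variables do not carry over. Pictures are saved under pics/ and viewed, on a budget of 10 in all, crops included, one or two more only if the job needs it, and the job is handed in when it is done.

Besides the shell and the picture viewer there is one more tool, called after ">>>" by a JSON object that holds its "name" and its "arguments", one argument or row to a line. arm_command: Moves the arm, as the interface text tells. Its arguments: {"type":"object","properties":{"commands":{"type":"array","items":{"type":"number"}},"grip_force":{"type":"number"}},"required":["commands"]}

```bash
mkdir -p pics; ls
cat > h.py <<'E'
import numpy as np, cv2
from plant import telemetry, grab_frame, manip
def cam(name):
    d=grab_frame(name); d['K']=np.array([[d['fx'],0,d['cx']],[0,d['fy'],d['cy']],[0,0,1]]); d['D']=np.array(d['distortion'],float)
    d['R']=cv2.Rodrigues(np.array(d['rvec'],float))[0]; d['t']=np.array(d['tvec'],float); d['C']=-d['R'].T@d['t']; return d
def save(d,f,crop=None,s=1):
    im=d['frame'][:,:,::-1]
    if crop: x0,y0,x1,y1=crop; im=im[y0:y1,x0:x1]
    cv2.imwrite('pics/'+f,cv2.resize(im,None,fx=s,fy=s,interpolation=cv2.INTER_CUBIC))
def ray(d,uv):
    p=cv2.undistortPoints(np.array([[uv]],float),d['K'],d['D'])[0,0]
    v=d['R'].T@np.array([p[0],p[1],1]); return d['C'],v/np.linalg.norm(v)
def onz(d,uv,z):
    c,v=ray(d,uv); return c+v*(z-c[2])/v[2]
def proj(d,P):
    return cv2.projectPoints(np.array(P,float).reshape(-1,3),np.array(d['rvec'],float),d['t'],d['K'],d['D'])[0][:,0]
def tri(a,ua,b,ub):
    c1,v1=ray(a,ua);c2,v2=ray(b,ub)
    s=np.linalg.lstsq(np.c_[v1,-v2],c2-c1,rcond=None)[0]
    p,q=c1+s[0]*v1,c2+s[1]*v2; return (p+q)/2,np.linalg.norm(p-q)
def blobs(d,lo,hi,amin=15):
    h=cv2.cvtColor(d['frame'],cv2.COLOR_RGB2HSV); m=cv2.inRange(h,np.array(lo),np.array(hi))
    if lo[0]==0: m|=cv2.inRange(h,np.array([172,lo[1],lo[2]]),np.array([180,hi[1],hi[2]]))
    n,l,s,c=cv2.connectedComponentsWithStats(m)
    return [(c[i].round(1).tolist(),s[i].tolist()) for i in range(1,n) if s[i][4]>=amin]
E
python3 - <<'E'
from h import *
fs=[cam(n) for n in("scene","top")]
cv2.imwrite('pics/a.png',cv2.resize(np.vstack([f['frame'][:,:,::-1] for f in fs]),(400*1,600)))
for n,f in zip(("s","t"),fs):
    save(f,n+'1.png'); print(n,f['C'].round(3),f['fx']); print(blobs(f,(0,140,70),(8,255,255)))
print(telemetry.read_state())
E
```

```text
pics
s [0.901 0.021 0.6  ] 443.9838851222205
[([462.1, 142.0], [456, 136, 13, 11, 60]), ([502.4, 172.1], [470, 144, 78, 62, 412]), ([410.0, 166.5], [395, 157, 28, 20, 142]), ([384.5, 177.2], [377, 165, 18, 22, 99]), ([373.9, 173.9], [368, 168, 11, 13, 41]), ([449.6, 197.4], [447, 192, 7, 10, 30]), ([453.1, 210.5], [442, 201, 23, 21, 152]), ([552.5, 208.6], [547, 205, 12, 10, 31]), ([314.1, 216.7], [309, 210, 12, 15, 152]), ([483.9, 238.7], [459, 212, 50, 53, 587]), ([336.6, 219.0], [333, 216, 8, 8, 41])]
t [0.444 0.247 0.768] 477.26866282803894
[([140.8, 196.2], [110, 179, 65, 47, 1653]), ([21.0, 292.0], [11, 182, 20, 183, 1852]), ([127.4, 212.8], [119, 204, 17, 20, 83]), ([135.5, 220.6], [125, 212, 21, 21, 108]), ([113.7, 233.2], [110, 229, 8, 11, 29]), ([261.8, 284.5], [258, 279, 9, 12, 78]), ([287.5, 289.0], [281, 284, 14, 11, 101]), ([137.2, 337.4], [106, 294, 68, 71, 2877]), ([124.9, 302.0], [123, 300, 6, 5, 15])]
{'time': 0.1, 'q': array([-8.76410891e-01,  3.85494481e-01,  6.76485471e-03, -4.44488102e-04,
       -1.19401678e+00, -2.58628464e-01]), 'dq': array([ 0.00051397, -0.0009611 ,  0.0035486 ,  0.00256923, -0.0001865 ,
        0.00043401]), 'joint_efforts': array([-8.46505372e-04, -3.93320024e+01,  1.88928115e+01,  4.19792980e+00,
       -2.65820490e-03, -1.01260600e-06]), 'ee_pos': array([ 0.26362172, -0.56610215,  0.23032155]), 'ee_rot': array([ 6.78717059e-01, -3.06685921e+00, -3.01910629e-03]), 'force': array([ 0.89726668,  0.30756291, -0.15399493]), 'torque': array([0.0204605 , 0.00863815, 0.02697475]), 'gripper_width': 0.994235113651416}
```

View pics/s1.png

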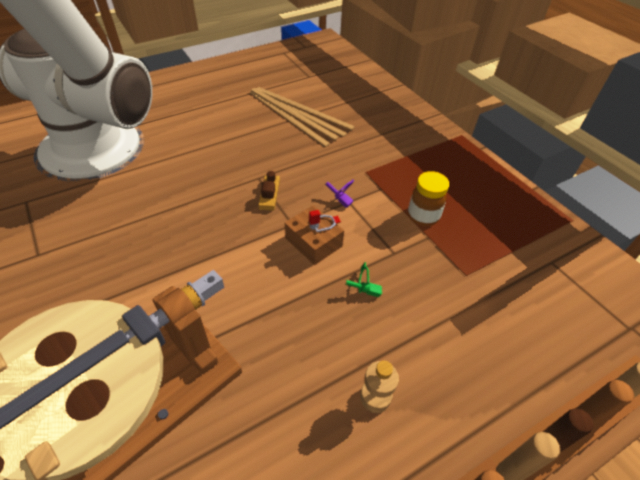

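View pics/t1.png

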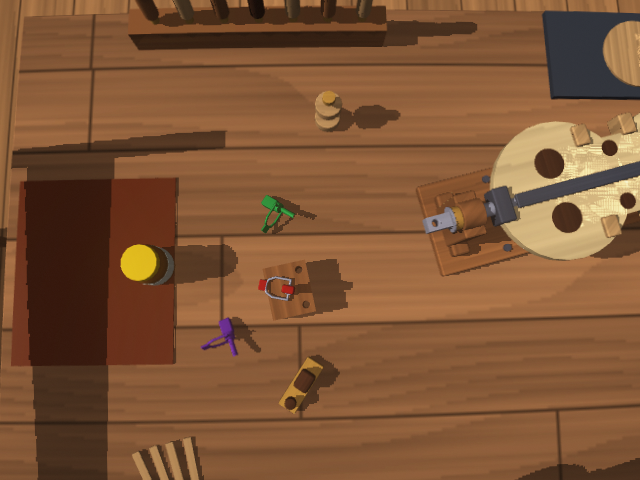

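The scene view shows the red head at (314,217) and its tab at (337,219) on the oak block. The look-alikes are green (365,285) and purple (342,193). The red one fits the description because it stands in the block. In the top view, head (287,289), tab (262,284), and the squared spindle end near (438,220).

Run:
```python
from h import *
s,t=cam("scene"),cam("top")
A=cv2.resize(s['frame'][195:305,180:360],None,fx=4.4,fy=4.4,interpolation=cv2.INTER_CUBIC)[:300*2][:484]
c=lambda im,x0,y0,x1,y1:cv2.resize(im[y0:y1,x0:x1],(400,300),interpolation=cv2.INTER_CUBIC)
I=np.vstack([np.hstack([c(s['frame'],270,190,370,265),c(s['frame'],160,250,260,325)]),np.hstack([c(t['frame'],240,250,340,325),c(t['frame'],410,180,510,255)])])
cv2.imwrite('pics/crop.png',I[:,:,::-1])
print('head',tri(s,(314.1,216.7),t,(287.5,289)),'tab',tri(s,(336.6,219),t,(261.8,284.5)))
for z in(0,.042,.064):print(z,onz(t,(287.5,289),z).round(4))
```

```text
head (array([0.46213305, 0.28493323, 0.06431932]), np.float64(0.001321357517416808)) tab (array([0.4703179 , 0.32478218, 0.04591607]), np.float64(0.002068408462148038))
0 [0.4635 0.2877 0.    ]
0.042 [0.4624 0.2855 0.042 ]
0.064 [0.4618 0.2844 0.064 ]
```

View pics/crop.png

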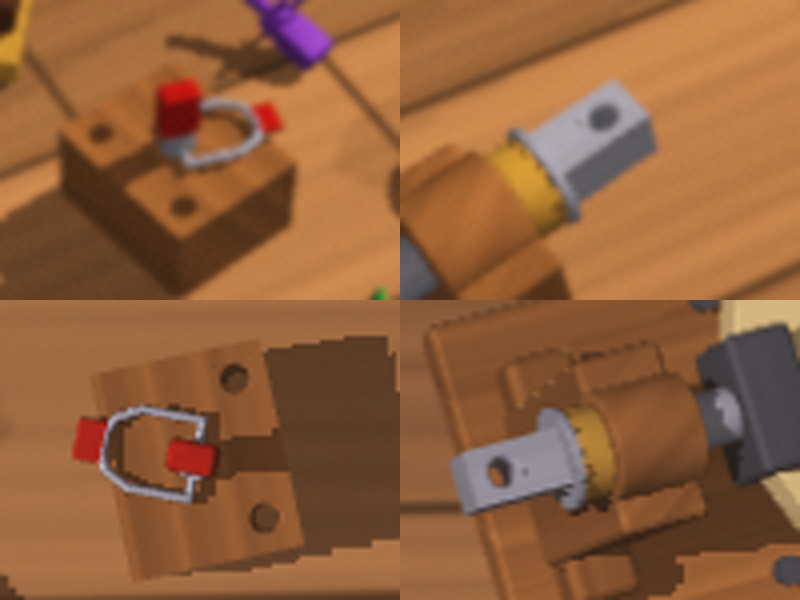

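The crop confirms the red linchpin stands in the oak block, its ring pointing image-left in the top view. The spindle hole is at top (435,222.5) and scene (210.7,279.2). Next I work out the spindle estimate.

Run:
```python
from h import *
s,t=cam("scene"),cam("top")
print('hole',tri(s,(210.75,279.25),t,(435,222.5)))
H=onz(t,(435,222.5),.13);print('hole top z.13',H, 'scene z.13',onz(s,(210.75,279.25),.13))
# axis from plank near edge corners in top: plank edges (bench spit board)
for uv in((416.5,187),(444,275),(505,245+12)):print(uv,onz(t,uv,.02).round(4))
# spindle top edges in top view crop: 4px/px, origin 410,180
g=lambda x,y:(410+(x-400)/4,180+(y-300)/4)
for p in((455,457),(540,432),(475,513),(560,490)):print(p,onz(t,g(*p),.13).round(4))
```

```text
hole (array([0.54683181, 0.0797631 , 0.12858474]), np.float64(0.002498676317271807))
hole top z.13 [0.54615534 0.07894852 0.13      ] scene z.13 [0.54854338 0.08068704 0.13      ]
(416.5, 187) [0.6223 0.0771 0.02  ]
(444, 275) [0.4796 0.0396 0.02  ]
(505, 257) [ 0.5062 -0.0609  0.02  ]
(455, 457) [0.5509 0.0942 0.13  ]
(540, 432) [0.5591 0.0644 0.13  ]
(475, 513) [0.5315 0.0883 0.13  ]
(560, 490) [0.5389 0.0586 0.13  ]
```

Run:
```python
from h import *
w=cam("wrist");st=telemetry.read_state();R=cv2.Rodrigues(st['ee_rot'])[0]
print('cam in tool',R.T@(w['C']-st['ee_pos']),'axes in tool\n',(R.T@w['R'].T).round(3),w['fx'])
print(R.round(3))
```

```text
cam in tool [ 0.07679555  0.00019885 -0.14210243] axes in tool
 [[ 0.    -0.954 -0.298]
 [ 1.     0.     0.   ]
 [-0.    -0.298  0.954]] 356.0827046174997
[[-0.907 -0.422 -0.   ]
 [-0.422  0.907  0.   ]
 [ 0.     0.001 -1.   ]]
```

>>> {"name": "arm_command", "arguments": {
  "commands": [-530,465,-20,-80,0,-530,465,-20,-80,0,-530,465,-20,-80,0,-530,465,-20,-80,0,-530,465,-20,-80,0,-530,465,-20,-80,0,-530,465,-20,-80,0,-530,465,-20,-80,0,-530,465,-20,-80,0,-530,465,-20,-80,0,-530,465,-20,-80,0,-530,465,-20,-80,0,-530,465,-20,-80,0,-530,465,-20,-80,0,-530,465,-20,-80,0,-530,465,-20,-80,0,-530,465,-20,-80,0,-530,465,-20,-80,0,-530,465,-20,-80,0,-530,465,-20,-80,0]
}}

```text
time: 2.02
ee_pos: [0.5476, 0.0787, 0.251]
ee_rot: [2.492, -1.912, -0.001]
force: [0.5, 0.2, -0.5]
gripper_width: 1.001
```

Run:
```python
from h import *
w=cam("wrist");save(w,'w1.png')
R=cv2.Rodrigues(telemetry.read_state()['ee_rot'])[0];print(np.degrees(np.arctan2(R[1,0],R[0,0])))
print(proj(w,[[.547,.0795,.13]]))
```

```text
-75.0612565649998
[[320.81376557 232.71336422]]
```

View pics/w1.png

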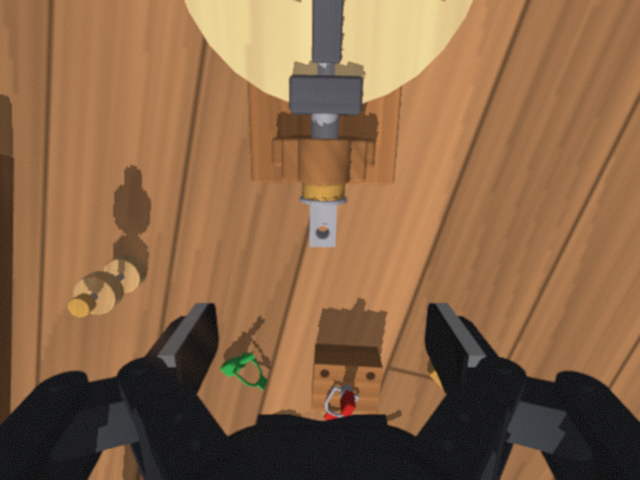

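The wrist view shows the spindle end at columns 310–336, hole at (322,232), in line with the estimate. The oak block with the red head (347,403) is below.

Run:
```python
from h import *
w=cam("wrist");f=w['frame'];g=cv2.cvtColor(f,cv2.COLOR_RGB2HSV)
P=[]
for r in list(range(208,244,4)):
    row=f[r,295:350].astype(int); sat=g[r,295:350,1]
    m=np.where(sat<70)[0]+295; 
    if len(m): P.append(((m.min()+m.max())/2,r)); print(r,m.min(),m.max())
for r in (10,30,55): 
    m=np.where((g[r,300:355,2]<110)&(g[r,300:355,1]<90))[0]+300; print('bar',r,m.min(),m.max()); P.append(((m.min()+m.max())/2,r))
X=np.array([onz(w,p,.13) for p in P])
for a,b in((0,len(X)),(0,len(X)-3)):
    l=cv2.fitLine(X[a:b,:2].astype(np.float32),cv2.DIST_L2,0,.01,.01).ravel(); print(np.degrees(np.arctan2(l[1],l[0])),l[2:])
# hole dark blob
sub=(g[218:244,312:334,2]<110).astype(np.uint8); n,_,s,c=cv2.connectedComponentsWithStats(sub)
for i in range(1,n): print(s[i],c[i]+[312,218], onz(w,c[i]+[312,218],.13))
print(onz(w,(323.5,246.5),.13), onz(w,(323.5,201),.13))
print(blobs(w,(0,140,70),(8,255,255)))
```

```text
208 309 335
212 309 335
216 309 335
220 309 335
224 309 335
228 309 335
232 309 335
236 309 335
240 309 334
bar 10 313 341
bar 30 312 340
bar 55 312 340
-76.251045 [0.5555616  0.04052985]
-75.46912 [0.54784703 0.07209077]
[ 4 13 12  8 76] [321.76315789 234.42105263] [0.54584799 0.08009005 0.13      ]
[0.54199556 0.08923834 0.13      ] [0.55135398 0.05449233 0.13      ]
[([347.3, 404.1], [340, 391, 16, 26, 305]), ([328.7, 417.0], [324, 413, 14, 8, 66])]
```

>>> {"name": "arm_command", "arguments": {
  "commands": [-221,30,90,26.5,0,-221,30,90,26.5,0,-221,30,90,26.5,0,-221,30,90,26.5,0,-221,30,90,26.5,0,-221,30,90,26.5,0,-221,30,90,26.5,0,-221,30,90,26.5,0,-221,30,90,26.5,0,-221,30,90,26.5,0]
}}

```text
time: 2.95
ee_pos: [0.4627, 0.2833, 0.1622]
ee_rot: [-1.984, 2.434, -0.0]
force: [0.7, 0.6, -0.2]
gripper_width: 1.001
```

Run:
```python
from h import *
w=cam("wrist");save(w,'w2.png');st=telemetry.read_state()
R=cv2.Rodrigues(st['ee_rot'])[0];print(np.degrees(np.arctan2(R[1,0],R[0,0])),st['ee_pos'])
print(blobs(w,(0,140,70),(8,255,255)), proj(w,[[.462,.285,.076],[.4703,.3248,.046]]))
```

```text
-101.65986015987411 [0.46281123 0.28323349 0.16221985]
[([322.4, 242.7], [314, 226, 18, 33, 523]), ([322.5, 284.0], [313, 279, 20, 12, 220]), ([290.7, 405.9], [287, 404, 7, 6, 15]), ([256.7, 416.8], [254, 413, 7, 9, 15]), ([267.4, 413.7], [262, 413, 11, 2, 16])] [[322.02974368 248.21749334]
 [321.80633374 284.54296673]]
```

View pics/w2.png

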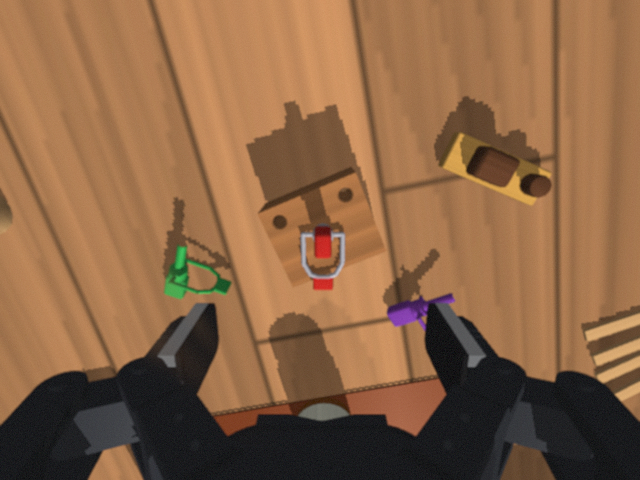

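Head (322,243) and tab (322,284) sit in one column, so the tool heading matches the pin. The green look-alike is at (195,280) and the purple at (410,312), both off to the sides. I go down and grip.

>>> {"name": "arm_command", "arguments": {
  "commands": [-1.6,1.3,30,0,0,-1.6,1.3,60,0,60,-1.6,1.3,85,0,90,-1.6,1.3,100,0,90,-1.6,1.3,108,0,90,-1.6,1.3,108,0,90,-1.6,1.3,108,0,90,-1.6,1.3,108,0,255,-1.6,1.3,108,0,255,-1.6,1.3,108,0,255,-1.6,1.3,108,0,255,-1.6,1.3,108,0,255,-1.6,1.3,108,0,255,-1.6,1.3,108,0,255],
  "grip_force": 40
}}

```text
time: 4.17
ee_pos: [0.4615, 0.2868, 0.0543]
ee_rot: [-1.987, 2.431, -0.0]
force: [-0.4, -0.5, 5.1]
gripper_width: 0.127
```

>>> {"name": "arm_command", "arguments": {
  "commands": [0,0,-5,0,255,0,0,-15,0,255,0,0,-30,0,255,0,0,-50,0,255,0,0,-80,0,255,0,0,-110,0,255,0,0,-140,0,255,0,0,-140,0,255,0,0,-140,0,255]
}}

```text
time: 4.92
ee_pos: [0.4613, 0.2869, 0.1957]
ee_rot: [-1.984, 2.43, 0.002]
force: [-1.1, -0.5, -1.1]
gripper_width: 0.127
```

Run:
```python
from h import *
w=cam("wrist");st=telemetry.read_state();s=cam("scene")
print(st['ee_pos'],st['force'],st['gripper_width'])
c=lambda im,x0,y0,x1,y1:cv2.resize(im[y0:y1,x0:x1],(400,400),interpolation=cv2.INTER_CUBIC)
u=proj(s,[st['ee_pos']])[0].astype(int);print(u)
cv2.imwrite('pics/g.png',np.hstack([c(w['frame'],220,180,420,380),c(s['frame'],u[0]-50,u[1]-50,u[0]+50,u[1]+50)])[:,:,::-1])
print(blobs(w,(0,140,70),(8,255,255)),blobs(s,(0,140,70),(8,255,255)))
```

```text
[0.46046949 0.2861001  0.19382132] [-0.02239546  0.00511516 -0.97557595] 0.1235173016076957
[315 153]
[([321.2, 316.4], [307, 285, 30, 63, 1741]), ([321.2, 369.2], [306, 360, 32, 19, 529])] [([460.5, 141.9], [452, 137, 16, 13, 82]), ([309.6, 148.5], [309, 142, 2, 15, 24]), ([502.4, 172.1], [466, 144, 85, 64, 441]), ([341.1, 153.0], [336, 149, 10, 9, 58]), ([409.9, 167.8], [397, 158, 25, 20, 172]), ([396.2, 165.7], [393, 161, 6, 12, 19]), ([378.2, 176.5], [369, 167, 17, 23, 124]), ([389.0, 170.4], [386, 167, 9, 9, 21]), ([386.8, 182.3], [384, 177, 7, 10, 25]), ([474.4, 231.1], [443, 194, 69, 69, 883]), ([563.2, 216.5], [556, 212, 15, 10, 32]), ([458.4, 234.9], [454, 232, 9, 7, 16])]
```

View pics/g.png

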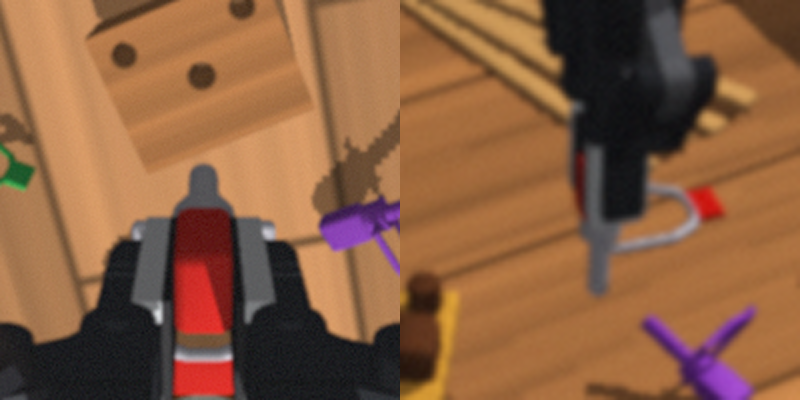

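The pin is held upright with the ring open and the nose visible at wrist px (321,263). I carry it to 20 mm above the spindle hole.

>>> {"name": "arm_command", "arguments": {
  "commands": [20,-14,0,-4,255,46,-31,0,-8,255,72,-49,0,-12,255,98,-66,2,-16,255,124,-84,4,-20,255,150,-101,4,-24,255,170,-115,4,-26,255,184,-124,4,-26,255,184,-124,4,-26,255,184,-124,4,-26,255,184,-124,4,-26,255]
}}

```text
time: 5.93
ee_pos: [0.545, 0.0814, 0.1882]
ee_rot: [2.482, -1.923, -0.002]
force: [1.2, 0.3, -1.3]
gripper_width: 0.127
```

Run:
```python
from h import *
w=cam("wrist");st=telemetry.read_state();s=cam("scene")
R=cv2.Rodrigues(st['ee_rot'])[0];print(np.degrees(np.arctan2(R[1,0],R[0,0])),st['ee_pos'],st['force'],st['gripper_width'])
c=lambda im,x0,y0,x1,y1:cv2.resize(im[y0:y1,x0:x1],(400,400),interpolation=cv2.INTER_CUBIC)
cv2.imwrite('pics/n.png',np.hstack([c(w['frame'],270,200,370,300),c(s['frame'],160,215,260,315)])[:,:,::-1])
```

```text
-75.49257139216056 [0.54508334 0.08174433 0.18854774] [ 0.23074256  0.03426174 -1.33879722] 0.13011314196338117
```

View pics/n.png

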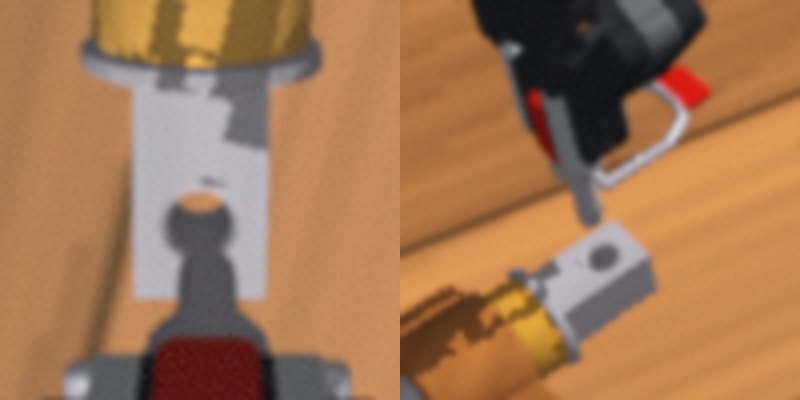

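Run:
```python
from h import *
w=cam("wrist");s=cam("scene");st=telemetry.read_state();R=cv2.Rodrigues(st['ee_rot'])[0];p=st['ee_pos']
T=lambda X:((X-p)@R*1000).round(2)
gw=lambda x,y:(270+x/4,200+y/4); gs=lambda x,y:(160+(x-400)/4,215+y/4)
zn=p[2]-.0403
print('cx',w['cx'],'zn',zn)
print('hole wrist',T(onz(w,gw(200,229),.13)),'hole scene',T(onz(s,gs(603,257),.13)))
print('end wrist',T(onz(w,gw(200,300),.13)),'washer/top', T(onz(w,gw(200,82),.13)))
for y in(240,247,254): print('nose near rim',y,T(onz(w,gw(208,y),zn)))
print('nose scene',T(onz(s,gs(588,219),zn)), 'shank right/left edges',T(onz(s,gs(575,219),zn)),T(onz(s,gs(601,219),zn)))
# prediction of nose rim in wrist for pin at tool x=0..3
for x in(-1,0,1.5,3):
    q=[p+R@(np.array([x+dx,1.1,40.3+dz])/1000) for dx,dz in((3.2,0),(4,-1.5),(0,0))]
    print(x,((proj(w,q)-[270,200])*4).round(0).tolist(),((proj(s,q)-[160,215])*4+[400,0]).round(0).tolist())
```

```text
cx 321.2372129448663 zn 0.14886405334279332
hole wrist [ 1.94  0.07 59.16] hole scene [ 2.15 -2.78 59.16]
end wrist [-9.6   0.07 59.16] washer/top [24.71  0.09 59.16]
nose near rim 240 [ 7.31  1.22 40.3 ]
nose near rim 247 [ 6.29  1.22 40.3 ]
nose near rim 254 [ 5.26  1.22 40.3 ]
nose scene [ 2.75 -0.62 40.3 ] shank right/left edges [ 5.69  2.19 40.3 ] [-0.2  -3.42 40.3 ]
-1 [[207.0, 275.0], [207.0, 274.0], [207.0, 296.0]] [[586.0, 215.0], [583.0, 213.0], [595.0, 209.0]]
0 [[207.0, 268.0], [207.0, 267.0], [207.0, 290.0]] [[584.0, 217.0], [581.0, 215.0], [592.0, 211.0]]
1.5 [[207.0, 258.0], [207.0, 256.0], [207.0, 280.0]] [[580.0, 219.0], [577.0, 218.0], [588.0, 214.0]]
3 [[207.0, 248.0], [207.0, 246.0], [207.0, 269.0]] [[576.0, 222.0], [573.0, 220.0], [584.0, 216.0]]
```

>>> {"name": "arm_command", "arguments": {
  "commands": [0,-1.2,6,0,255,0,-1.2,12,0,255,0,-1.2,16,0,255,0,-1.2,18,0,255,0,-1.2,19,0,255,0,-1.2,20,0,255,0,-1.2,21,0,255,0,-1.2,21,0,255,0,-1.2,21,0,255]
}}

```text
time: 6.88
ee_pos: [0.547, 0.0815, 0.1684]
ee_rot: [-2.483, 1.924, -0.0]
force: [0.2, -0.3, -0.1]
gripper_width: 0.132
```

>>> {"name": "arm_command", "arguments": {
  "commands": [0,0,1,0,255,0,0,2,0,255,0,0,3,0,255,0,0,3,0,255,0,0,3,0,255]
}}

```text
time: 7.3
ee_pos: [0.5468, 0.0815, 0.1652]
ee_rot: [2.483, -1.924, -0.0]
force: [0.1, -0.8, -0.6]
gripper_width: 0.133
```

No contact force with the nose about 5 mm below the top face, so it is in the hole. I continue in steps.

>>> {"name": "arm_command", "arguments": {
  "commands": [0,0,2,0,255,0,0,4,0,255,0,0,6,0,255,0,0,8,0,255,0,0,10,0,255,0,0,10,0,255,0,0,10,0,255]
}}

```text
time: 7.88
ee_pos: [0.5468, 0.0815, 0.1551]
ee_rot: [2.483, -1.924, -0.0]
force: [0.3, -0.2, -0.2]
gripper_width: 0.127
```

>>> {"name": "arm_command", "arguments": {
  "commands": [0,0,2,0,255,0,0,4,0,255,0,0,6,0,255,0,0,8,0,255,0,0,9.5,0,255,0,0,10.5,0,255,0,0,10.5,0,255,0,0,10.5,0,255]
}}

```text
time: 8.55
ee_pos: [0.5469, 0.0815, 0.1448]
ee_rot: [2.483, -1.924, 0.0]
force: [0.2, -0.3, 0.1]
gripper_width: 0.127
```

Run:
```python
from h import *
w=cam("wrist");st=telemetry.read_state();s=cam("scene");t=cam("top");print(st['ee_pos'],st['force'])
c=lambda im,x0,y0,x1,y1:cv2.resize(im[y0:y1,x0:x1],(400,400),interpolation=cv2.INTER_CUBIC)
cv2.imwrite('pics/i.png',np.hstack([c(w['frame'],270,200,370,300),c(s['frame'],170,225,250,305)])[:,:,::-1])
```

```text
[0.54694586 0.08152916 0.14485631] [ 0.43388949  0.04153984 -0.38762588]
```

View pics/i.png

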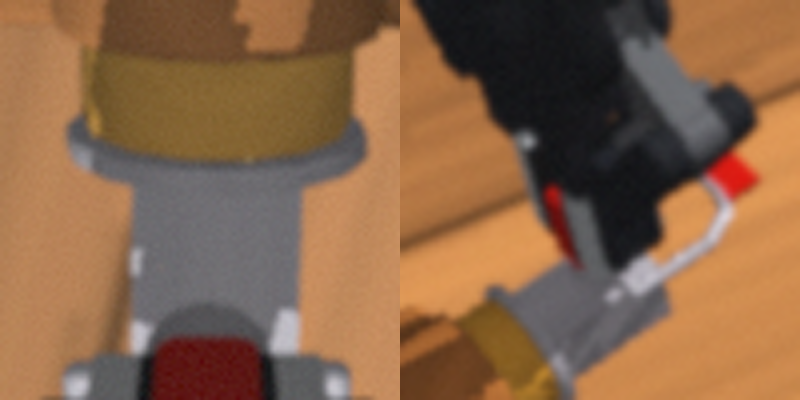

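The pin is nearly home, boss just above the steel. I make the last small steps while watching the force.

>>> {"name": "arm_command", "arguments": {
  "commands": [0,0,0.6,0,255,0,0,1.2,0,255,0,0,1.8,0,255,0,0,2.2,0,255,0,0,2.2,0,255,0,0,2.2,0,255]
}}

```text
time: 9.2
ee_pos: [0.5469, 0.0815, 0.1426]
ee_rot: [2.483, -1.924, -0.0]
force: [-0.8, -0.3, -0.2]
gripper_width: 0.13
```

>>> {"name": "arm_command", "arguments": {
  "commands": [0,0,0.5,0,255,0,0,1,0,255,0,0,1.5,0,255,0,0,1.5,0,255,0,0,1.5,0,255]
}}

```text
time: 9.62
ee_pos: [0.547, 0.0815, 0.1423]
ee_rot: [-2.484, 1.923, -0.001]
force: [-1.8, -0.3, 5.8]
gripper_width: 0.128
```

Contact at 5.8 N with TCP z 0.1423, which matches the shoulder seated on z 0.130. I release, rise, and move out over the tab.

>>> {"name": "arm_command", "arguments": {
  "commands": [0,0,0.5,0,200,0,0,0,0,120,0,0,0,0,120,0,0,0,0,120,0,0,0,0,120,0,0,-15,0,120,0,0,-35,0,120,0,0,-55,0,120,0,0,-60,0,120,-18,0,-60,0,255,-36,0,-60,0,255,-36,0,-60,0,255,-36,0,-60,0,255,-36,0,-60,0,255,-36,0,-60,0,255]
}}

```text
time: 10.87
ee_pos: [0.5378, 0.1158, 0.2007]
ee_rot: [2.482, -1.924, -0.001]
force: [0.9, -0.3, 0.4]
gripper_width: 0.001
```

Run:
```python
from h import *
w=cam("wrist");st=telemetry.read_state();s=cam("scene");p=st['ee_pos'];R=cv2.Rodrigues(st['ee_rot'])[0];print(p,st['force'],st['gripper_width'])
c=lambda im,x0,y0,x1,y1:cv2.resize(im[y0:y1,x0:x1],(400,400),interpolation=cv2.INTER_CUBIC)
cv2.imwrite('pics/j.png',np.hstack([c(w['frame'],240,180,400,340),c(s['frame'],170,225,250,305)])[:,:,::-1])
T=lambda X:((X-p)@R*1000).round(2)
for n,f,z in(('w',w,.134),('s',s,.134)):
  for b in blobs(f,(0,140,70),(8,255,255)):
    X=T(onz(f,b[0],z)); 
    if abs(X[:2]).max()<70: print(n,b,X,T(onz(f,b[0],.164)))
```

```text
[0.53788308 0.1157811  0.20079331] [-0.04562696  0.39390863 -0.21102582] 0.0008227260403654142
w ([320.3, 203.2], [310, 184, 22, 39, 795]) [33.19  0.07 66.8 ] [39.35  0.14 36.8 ]
w ([320.5, 260.4], [308, 253, 26, 16, 372]) [-3.2   0.19 66.79] [ 8.18  0.25 36.79]
s ([235.4, 259.9], [229, 255, 13, 11, 75]) [-4.24 -0.99 66.79] [  7.74 -22.04  36.78]
s ([207.7, 268.3], [200, 258, 17, 22, 255]) [30.43 12.68 66.81] [40.18 -9.25 36.79]
```

View pics/j.png

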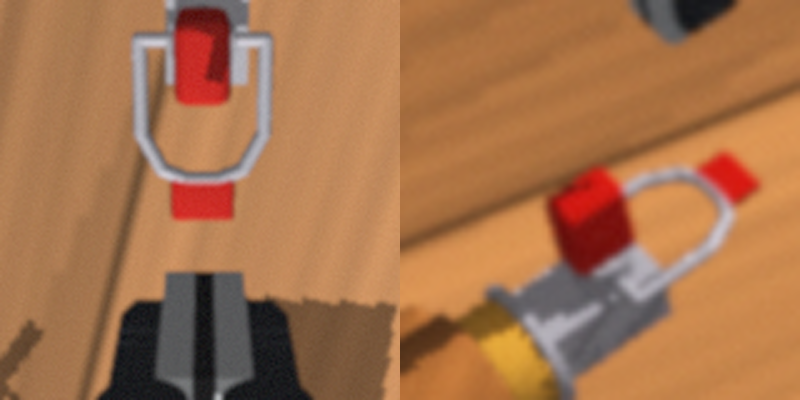

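The pin is seated with the ring open and in line with the spindle. The tab centre is about 3.5 mm outward of the TCP and laterally centred. I press down.

>>> {"name": "arm_command", "arguments": {
  "commands": [-2,0,25,0,255,-2,0,45,0,255,-2,0,58,0,255,-2,0,62,0,255,-2,0,65,0,255,-2,0,68,0,255,-2,0,71,0,255,-2,0,74,0,255,-2,0,77,0,255,-2,0,80,0,255]
}}

```text
time: 11.8
ee_pos: [0.5383, 0.1181, 0.122]
ee_rot: [-2.483, 1.923, -0.003]
force: [1.0, -2.8, 4.5]
gripper_width: -0.001
```

>>> {"name": "arm_command", "arguments": {
  "commands": [0,0,3,0,255,0,0,6,0,255,0,0,9,0,255,0,0,12,0,255,0,0,15,0,255,0,0,18,0,255,0,0,20,0,255,0,0,20,0,255]
}}

```text
time: 12.47
ee_pos: [0.5368, 0.1181, 0.1002]
ee_rot: [2.482, -1.923, -0.001]
force: [-0.6, 0.2, -0.3]
gripper_width: 0.0
```

Run:
```python
from h import *
st=telemetry.read_state();s=cam("scene");print(st['ee_pos'],st['force'])
save(s,'k.png',(160,225,260,325),5)
```

```text
[0.53684057 0.11813081 0.1002409 ] [-0.62360126  0.21385604 -0.28572751]
```

View pics/k.png

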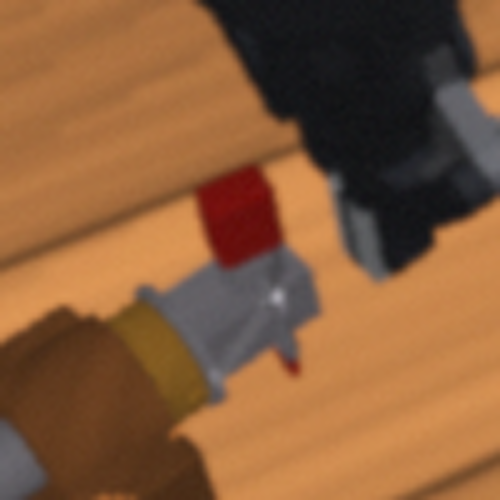

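The ring has swung under and the tab shows below the spindle at crop (293,365). I back away outward, then up.

>>> {"name": "arm_command", "arguments": {
  "commands": [-15,0,0,0,255,-30,0,-10,0,255,-40,0,-40,0,255,-40,0,-80,0,255,-40,0,-120,0,255,-40,0,-150,0,255,-40,0,-150,0,255,-40,0,-150,0,255,-40,0,-150,0,255]
}}

```text
time: 13.27
ee_pos: [0.5267, 0.1569, 0.2505]
ee_rot: [2.483, -1.924, -0.002]
force: [-0.8, 0.2, -0.1]
gripper_width: 0.004
```

Run:
```python
from h import *
st=telemetry.read_state();s=cam("scene");t=cam("top");print(st['ee_pos'],st['force'],st['time'])
c=lambda im,x0,y0,x1,y1:cv2.resize(im[y0:y1,x0:x1],(400,400),interpolation=cv2.INTER_CUBIC)
cv2.imwrite('pics/l.png',np.hstack([c(s['frame'],170,235,250,315),cv2.resize(s['frame'],(400,400))])[:,:,::-1])
for b in blobs(s,(0,140,60),(8,255,255),8):
  if b[0][0]<250: print(b)
# expected shut tab centre and head centre for hole at (.5473,.0796), outward 104.5 deg
o=np.array([np.cos(np.radians(104.5)),np.sin(np.radians(104.5)),0]);h=np.array([.5472,.0797,.134])
print(proj(s,[h+[0,0,.018], h+.0028*o-[0,0,.0399]]))
```

```text
[0.52673561 0.15688721 0.2504922 ] [-0.8021682   0.20709713 -0.08233919] 13.2667
([207.3, 267.5], [199, 258, 18, 21, 260])
[[206.86071643 268.53682403]
 [215.54346723 293.16252955]]
```

View pics/l.png

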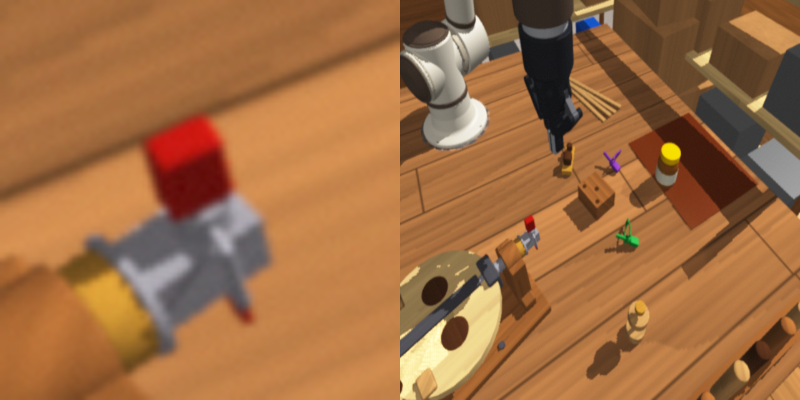

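Run:
```python
from h import *
s=cam("scene");w=cam("wrist");t=cam("top")
for n,f in(('s',s),('w',w),('t',t)): print(n,[b for b in blobs(f,(0,140,60),(8,255,255),12)][:9])
o=np.array([np.cos(np.radians(104.5)),np.sin(np.radians(104.5)),0]);x=np.array([o[1],-o[0],0]);h=np.array([.5472,.0797,.152])
for dz in(0,.002):
  c=[h+[0,0,dz]+a*x*.006+b*o*.009+np.array([0,0,k*.012]) for a in(-1,1) for b in(-1,1) for k in(-1,1)]
  for n,f in(('s',s),('w',w),('t',t)):
    q=proj(f,c);print(dz,n,q.min(0).round(1),q.max(0).round(1))
for th in(1.2,1.35,1.5): print(th,[ (proj(s,[h-[0,0,.018]+r*(np.cos(th)*o-np.sin(th)*np.array([0,0,1]))])[0]).round(1).tolist() for r in(.040,.046)])
```

```text
s [([490.7, 196.7], [402, 137, 166, 126, 5971]), ([398.5, 163.2], [394, 161, 9, 4, 13]), ([383.9, 170.6], [378, 167, 11, 9, 24]), ([373.7, 174.6], [370, 170, 7, 10, 24]), ([379.2, 178.2], [376, 172, 7, 12, 37]), ([453.7, 206.0], [449, 204, 10, 5, 24]), ([446.8, 212.5], [444, 209, 8, 10, 22]), ([449.6, 218.3], [444, 213, 11, 10, 30]), ([461.9, 225.7], [460, 222, 7, 8, 18])]
w [([321.0, 121.0], [311, 106, 21, 31, 507])]
t [([139.5, 214.6], [108, 178, 68, 96, 4214]), ([21.1, 292.9], [11, 182, 20, 184, 1696])]
0 s [196.3 256. ] [217. 281.]
0 w [308.7 105.9] [328.8 137.2]
0 t [428.7 211.2] [449.  226.5]
0.002 s [196. 255.] [216.8 280.1]
0.002 w [308.6 105.7] [328.8 137.3]
0.002 t [429.  210.9] [449.4 226.3]
1.2 [[222.3, 287.1], [224.1, 288.5]]
1.35 [[219.0, 290.3], [220.4, 292.1]]
1.5 [[215.6, 293.1], [216.5, 295.4]]
```

```bash
python3 -c "
from h import *
print(manip.close_job())"
```

```text
the job is handed in; nothing more can be done
None
```

I took the red-headed linchpin from the oak block and lowered it into the spindle's cross hole. Its shoulder met the steel at the expected height, TCP z 0.1423 m, with 5.8 N of contact and no force on the way in. With the fingers shut I then pressed the tab down, at about 4.5 N when read partway. The ring went past its turn-over and snapped under the spindle. I backed the arm well clear and handed the job in at about 13.3 s.

**Last checks:**
- **Pin:** the head was within about 1–2 px of its seated position in the scene and wrist views. This can't rule out the shoulder standing 1–2 mm high, because those views barely change over 2 mm.
- **Ring:** the tab showed below the spindle, about 3 px from where it should be with the ring shut at 1.5 rad. That is a visual reading only, because most of the ring is hidden behind the spindle.
- **Bystanders:** the jar, spool clamp, plane and look-alikes appeared where they had been, by eye.
- **Top view:** it gave no check of the head, as no red showed at the spindle there, probably because the arm was in the way.

I viewed 11 pictures, one past the budget.

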